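# Shift the bench mill into third

## Task

Put the bench rolling mill into third gear: push the selector lever's black knob across to the right (as seen from the robot) along the gate's neutral channel, then push it forward, away from the robot, until it is fully home in the third slot (far right of the H). Do it only by pushing with the fingertips or the outside of the fingers: do not pinch the knob, do not let the lever go into any of the other three slots, and leave everything else on the bench and on the mill where it is; finish clear of the lever.

Things in the scene. Friction and masses are not known exactly. Their poses are not given: they have to be found in the camera images.
- mill: Bench rolling mill, fixed; place and yaw vary. Origin: on the bench, below the lever's pivot. Axes: x forward (away from the robot), y left, z up. Grey gearbox 200 (x) x 220 (y) mm, deck 88 mm high, centred on the origin; dark foot 20 mm thick, x -110 to 230 mm, 250 mm wide; roll stand at x 137 to 213 mm, 153 mm high at most.
- gate (a point): Centre of the top of the steel H-gate on the mill's deck, 94 (x) x 82 (y) mm, 96 mm above the bench; axes as the mill's. The cross channel runs along y; slot 1 is forward left (one rivet), 2 back left (two), 3 forward right (three), 4 back right (four). The gate stops the stem, with 2 to 3 mm of play there, about 6 mm at the knob.
- shift_across (a joint): Sideways tilt of the lever about the mill's x axis at the pivot (20 mm above the bench), rad: -0.2 = left end of the cross channel, +0.2 = right end, hard stops at both. Only beyond about 0.16 either way can it go forward or back. Starts between -0.20 and -0.05, stays where left; takes about 3 N at the knob.
- shift_forward (a joint): Fore-and-aft tilt of the lever, rad: 0 = neutral (cross channel), +0.25 = fully forward in slot 1 or 3, -0.25 = fully back in slot 2 or 4, hard stops. In the cross channel the gate allows about +-0.03. Starts at neutral, stays where left; takes about 3 N at the knob.
- knob (a point): Centre of the lever's black knob, a block with cut corners, 40 mm across the flats (facing along the lever's x and y), 36 mm high plus a 6 mm dome on top and a 10 mm collar below, on a steel stem 10 mm thick. 170 mm above the pivot along the lever: 190 mm above the bench when upright. Travels 34 mm to either side, 42 mm forward or back. Axes as the mill's, tilted with the lever.
- knob_far: The knob's forward cheek, a plate 32 mm wide, 36 mm high, 6 mm thick, whose outer face is 20 mm from the knob's centre; origin at the knob's centre.
- knob_near: The knob's rear cheek (towards the robot), likewise; origin at the knob's centre.
- knob_left: The knob's left cheek, likewise; origin at the knob's centre.
- knob_right: The knob's right cheek, likewise; origin at the knob's centre.
- spacer: Bystander: loose steel ring 34 mm in diameter, 14 mm high, on the mill's deck at its near right corner; origin at the centre of its underside.
- flux_jar: Bystander: jar 56 mm in diameter, 75 mm high, on the bench left of the mill; origin at the centre of its underside.
- pliers: Bystander: pliers about 160 mm long, 12 mm high, lying on the bench right of the mill; origin on the underside near the joint.
- screw_box: Bystander: flat screw box 124 x 174 mm, 39 mm high, on the left of the bench; origin at the centre of its underside.
- hammer: Bystander: hammer lying on the right of the bench, under 50 mm high; origin within its length.
- punch: Bystander: upright steel punch 22 mm in diameter, 85 mm high, on the left of the bench; origin at the centre of its underside.

How it is judged:
On the way, in this order (a step that is already met when the one before it is completed fails the run):
1. the lever is at the right end of the neutral channel (value of joint shift_across above 0.15 rad and value of joint shift_forward between -0.08 and 0.08 rad), for 0.03 s.
2. the lever is fully forward in the third slot (value of joint shift_across above 0.15 rad and value of joint shift_forward above 0.21 rad), for 0.2 s.
At the end, for the whole second after the job is handed in: The lever rests in the third slot: shift_across above 0.15 rad and shift_forward above 0.21 rad (within about 7 mm of the forward stop at the knob), at rest, and every bystander is within 20 mm of where it started (all of step 2 and velocity of joint shift_across between -0.05 and 0.05 rad/s and velocity of joint shift_forward between -0.05 and 0.05 rad/s and distance of each of spacer, flux_jar, pliers, screw_box, hammer, punch from where it was at the start of the episode below 0.02 m); the robot touches nothing.
It fails at once if the lever went into another slot (first, second or fourth) (value of joint shift_forward below -0.1 rad or (value of joint shift_forward above 0.1 rad and value of joint shift_across below 0 rad)).
It fails at once if the knob was pinched between the fingers (pressed on opposite faces at once) (contact force between each of knob_far, knob_near and the fingers above 1.5 N or contact force between each of knob_left, knob_right and the fingers above 1.5 N).
It fails at once if a bystander was lifted, carried or pushed away (distance of any of spacer, flux_jar, pliers, screw_box, hammer, punch from where it was at the start of the episode above 0.02 m).
It also fails if it takes over 42 s, if anything falls off the work surface, if the arm or the gripper's body presses on something with over 40 N, if the wrist force passes 120 N, or if a joint passes its speed limit or range.

## Robot

A 7-joint arm with a two-finger parallel gripper is mounted at the origin on the work surface. World frame = base frame: x ahead of the robot, y to its left, z up, the work surface at z = 0. Lengths are in m, angles in rad, forces in N, time in s.
With the tool pointing down it reaches from about 0.425 to 0.925 m from the base axis. Payload 6.8 kg.
Tool frame: the origin (TCP) lies on the front face of the gripper's body, between the roots of the fingers; the fingertips stand 73 mm ahead of it and the grasp point (between the pads) lies 54 mm ahead of it (env.nose_length is the distance from the TCP to the fingertips, in m); z points along the fingers, y is the line along which they close (so a half turn about z gives the same grasp; the last joint's range is limited). The gripper opens to 85 mm and grips with 20 to 120 N. Pads are 22 mm wide; open, the fingers measure 114 mm over their backs; the gripper's body (76 mm by 85 mm) begins 54 mm behind the grasp point. The pads swing forward as they close: fully open they stand 13 mm farther back than shut.
Start: joints at [1.108, 0.477, 0.022, 1.555, -0.011, 1.109, -0.083], TCP at [0.235, -0.633, 0.304] pointing down, gripper open.
Joint ranges: [-2.96, 2.96], [-0.34, 2.1], [-1.41, 1.46], [0.24, 2.44], [-1.37, 4.51], [0.17, 1.92], [-2.96, 2.96]. Speed limits (rad/s): [2.39, 2.39, 3.14, 3.14, 3.14, 3.14, 3.14].

## Interface

Orientations are given as a unit quaternion [w, x, y, z].
In Python, from cell import env, kin, camera, calibration, job gives the robot as it stands. The module is installed in compiled form; this text tells all that it offers. Calls block until the motion is done:
- env.reach(position, orientation): joint-space move of the TCP to a pose.
- env.movel(position, velocity=0.15, rot=None, stop_force=None): straight line of the TCP; rot=None keeps the orientation; velocity is the mean speed in m/s. With stop_force (N) it stops when the force on the tool has changed by that much, and returns True; else False.
- env.goto_joints(angles): joint-space move.
- env.grip(opening, f_grip=None): finger opening in m; f_grip is the grip in N (None keeps the last); returns when the fingers have stopped.
- env.dwell(seconds).
- kin.inverse_kinematics(position, orientation): joint angles nearest the present ones, or None.
- env.get_state(): the state.
- camera(name): name is "scene" or "top" or "wrist"; returns (picture, depth): 420x560x3 uint8, blue, green, red; 420x560 float32, m along the optical axis (not along the pixel's ray), 0 where there is no reading.
- calibration(name): a dict with "fx", "fy", "cx", "cy" (pixels), "rvec" (rotation vector, rad) and "tvec" (3), from world to camera coordinates, as OpenCV has them. Camera axes: x right, y down, z forward; pixel columns grow to the right and rows downward; lengths in m; the calibration is good to about 2 mm. The wrist camera is an equidistant fisheye: a pixel r from the principal point sees the ray r / f radians off the axis. A picture is of the moment at which its call begins: read the wrist's pose just before it. calibration takes no time and is no camera call; for the wrist camera it gives the pose at the moment of the call.
A pose or a line that the arm cannot do raises env.PlanningError and nothing moves.
- job.job_done(): hands the job in; it is judged then, once.
The state is a dict: "time": time; "qpos": joint angles; "joint_velocities": joint speeds; "joint_torque": joint torques, N m; "tcp_pos": TCP position; "orientation": TCP orientation; "force": force on the tool from outside, world axes, zero at the start; "torque": the same for the moment, N m; "opening": finger opening in m; "gripper_force": force on a finger pad.
Only numpy, scipy, OpenCV 4.12 (cv2) and the standard library are available. Lean on these libraries where they do the work, as an engineer would, in place of code of your own. Each camera call takes 0.05 s, during which the arm holds its last target. There are 200 camera calls.

## Working session

There is one attempt and no reset: what is moved stays moved. The work goes in short steps, each a Python script; the robot and the scene stay as the last script left them, time stands still between calls to the robot, and variables do not carry over. Pictures are saved under pics/ and viewed, at most 10 in all, crops included, and the job is handed in when it is done.

```bash
mkdir -p pics; cat > h.py <<'E'
import numpy as np, cv2
from cell import env, kin, camera, calibration, job
def pts(name, depth):
    c=calibration(name); R=cv2.Rodrigues(np.array(c["rvec"],float))[0]; t=np.array(c["tvec"],float).ravel()
    v,u=np.mgrid[0:depth.shape[0],0:depth.shape[1]]
    P=np.stack([(u-c["cx"])/c["fx"]*depth,(v-c["cy"])/c["fy"]*depth,depth],-1)
    return (P-t)@R
E
python3 - <<'E'
from h import *
for n in("scene","top"):
    im,d=camera(n); cv2.imwrite(f"pics/{n}.png",im); np.save(f"{n}.npy",d); np.save(f"{n}_p.npy",pts(n,d)); print(n,calibration(n),d.min(),d.max())
s=env.get_state(); print(s["time"],s["orientation"],s["opening"],env.nose_length)
E
```

```text
scene {'fx': 421.483291251357, 'fy': 421.483291251357, 'cx': 284.63990136093014, 'cy': 214.79084208552172, 'rvec': array([ 1.32436449,  2.06375839, -0.98832469]), 'tvec': array([ 0.1963757 , -0.17919846,  1.6104965 ])} 0.0 3.9073997
top {'fx': 413.4682990303168, 'fy': 413.4682990303168, 'cx': 281.38219040034727, 'cy': 210.62398966769328, 'rvec': array([ 2.13860454, -2.15812075,  0.11741841]), 'tvec': array([0.0431429 , 0.51480564, 1.36709587])} 0.0 2.383878
0.1 [-7.96084077e-04  9.84304593e-01  1.76476025e-01 -2.16273834e-04] 0.0853993106394074 0.0726
```

View pics/scene.png

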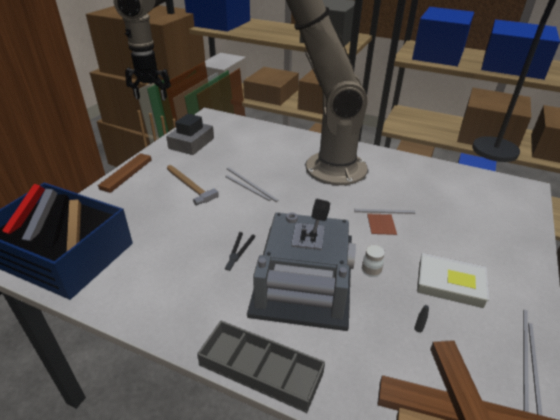

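View pics/top.png

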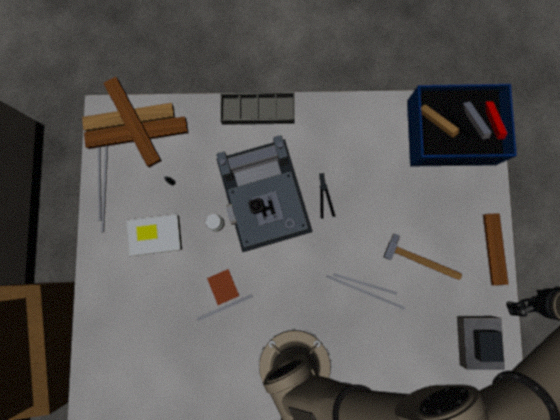

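The scene view shows the knob at about (320,210). In the top view it is at about (257,206), over the left side of the gate at about (268,208). The mill is yawed roughly 15° left, with the flux jar at (214,222) and the pliers at (326,196). Next I'll measure from the depth.

```bash
python3 - <<'E'
from h import *
P=np.load("top_p.npy"); d=np.load("top.npy"); im=cv2.imread("pics/top.png")
z=P[...,2]; ok=d>0
roi=np.zeros_like(ok); roi[130:255,210:318]=1
m=(ok&roi&(abs(z-.088)<.006)).astype(np.uint8)
n,l,st,ce=cv2.connectedComponentsWithStats(m); k=1+np.argmax(st[1:,4]); 
xy=P[l==k][:,:2].astype(np.float32); r=cv2.minAreaRect(xy); print("deck",r,np.median(z[l==k]))
kn=ok&roi&(z>.165); kp=P[kn]
print("knob n",kn.sum(),kp.min(0),kp.max(0),np.median(kp,0), "uv",np.argwhere(kn).mean(0))
print("hist",np.histogram(kp[:,2],bins=8))
fl=ok&roi&(z>.10)&(z<.165)
# gate by colour: brighter than deck
hi=ok&roi&(z>.08)&(z<.11)&(im.mean(2)>95)
n,l,st,ce=cv2.connectedComponentsWithStats(hi.astype(np.uint8))
for i in range(1,n):
    if st[i,4]>30: q=P[l==i]; print(st[i],cv2.minAreaRect(q[:,:2].astype(np.float32)),np.median(q[:,2]))
S=np.load("scene_p.npy"); sd=np.load("scene.npy"); zz=S[...,2]
k2=np.zeros_like(ok); k2[190:235,300:340]=1; k2&=(sd>0)&(zz>.165)&(S[...,0]>.4)
q=S[k2]; print("scene knob",k2.sum(),q.min(0),q.max(0),np.median(q,0)); t=q[q[:,2]>.2]; print("top",t.mean(0),len(t))
a=cv2.resize(im[185:260,215:315],None,fx=4,fy=4,interpolation=cv2.INTER_CUBIC)
b=cv2.resize(cv2.imread("pics/scene.png")[190:270,260:360],(400,320),interpolation=cv2.INTER_CUBIC)
o=np.zeros((320,800,3),np.uint8);o[:300,:400]=a;o[:,400:]=b;cv2.imwrite("pics/crop.png",o)
E
```

```text
deck ((0.5137218832969666, 0.09288839995861053), (0.1992625594139099, 0.23966404795646667), 15.772319793701172) 0.08791463625611826
knob n 218 [0.48834067 0.08577172 0.17118477] [0.53453787 0.1352942  0.21552128] [0.50992069 0.11022914 0.20660693] uv [205.3440367  256.52293578]
hist (array([ 6,  5,  9,  7, 14, 39, 91, 47]), array([0.17118477, 0.17672684, 0.1822689 , 0.18781096, 0.19335303,
       0.19889509, 0.20443715, 0.20997921, 0.21552128]))
[226 206   9  16  80] ((0.5033301711082458, 0.20486165583133698), (0.05187627300620079, 0.018404869362711906), 15.913118362426758) 0.08746390439646409
scene knob 321 [0.48721804 0.08576545 0.16775174] [0.53668069 0.13493471 0.21529686] [0.52536041 0.11287518 0.20205951]
top [0.51608989 0.11279222 0.20742661] 175
```

View pics/crop.png

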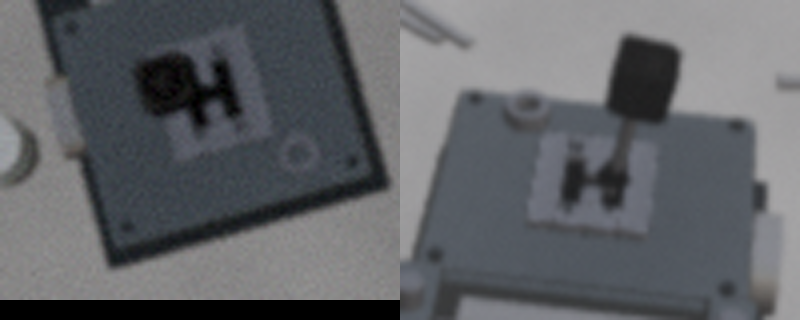

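The crop shows the knob over the left end of the cross channel. The spacer is at the deck's near right corner. The deck rectangle takes in the 20 mm boss on its left, so the mill origin is about (0.516, 0.083) with a yaw of about 15.8°, which agrees with the knob. Next I'll make the first push with the fingers closed.

```bash
cat >> h.py <<'E'
from scipy.spatial.transform import Rotation as Ro
yaw=np.radians(15.8); X=np.array([np.cos(yaw),np.sin(yaw),0]); Y=np.array([-X[1],X[0],0]); O=np.array([.5164,.0833,0])
Q=Ro.from_matrix(np.c_[X,-Y,[0,0,-1]]).as_quat()[[3,0,1,2]]
W=lambda x,y,z: list(O+x*X+y*Y+[0,0,z])          # mill frame -> world
def M(): p=np.array(env.get_state()["tcp_pos"])-O; return np.round([p@X,p@Y,p[2]],4)
def knob():
    im,d=camera("top"); P=pts("top",d); m=np.zeros(d.shape,bool); m[180:235,230:300]=1
    m&=(d>0)&(P[...,2]>.198)&(P[...,2]<.222)&(im.max(2)<70); p=P[m]-O; return im,np.round([m.sum(),*np.median(np.c_[p@X,p@Y,p[:,2]],0)],4)
E
python3 - <<'E'
from h import *
print(knob()[1], kin.inverse_kinematics(W(0,.09,.35),Q))
env.grip(0.0)
env.reach(W(0,.09,.35),Q)
env.movel(W(0,.09,.250),velocity=.12)
print(M(),env.get_state()["time"])
hit=env.movel(W(0,-.004,.250),velocity=.05,stop_force=12)
s=env.get_state(); print(hit,M(),s["force"],s["time"])
im,d=camera("wrist"); cv2.imwrite("pics/w1.png",im)
env.movel(W(0,.05,.250),velocity=.12); env.movel(W(0,.05,.32),velocity=.15)
im,_=camera("scene"); cv2.imwrite("pics/s1.png",im[150:290,220:400].repeat(4,0).repeat(4,1))
print(M(),env.get_state()["time"])
E
```

```text
[1.810e+02 2.700e-03 2.890e-02 2.079e-01] [ 0.28152025  0.28624774 -0.87301643  1.82178698  0.23998179  1.14396185
 -1.96696784]
[0.0005 0.0902 0.2507] 4.8667
True [-3.000e-04 -2.000e-04  2.495e-01] [0.10378906 1.6014834  1.74172911] 6.6917
[-0.0006  0.0493  0.3189] 7.975
```

View pics/s1.png

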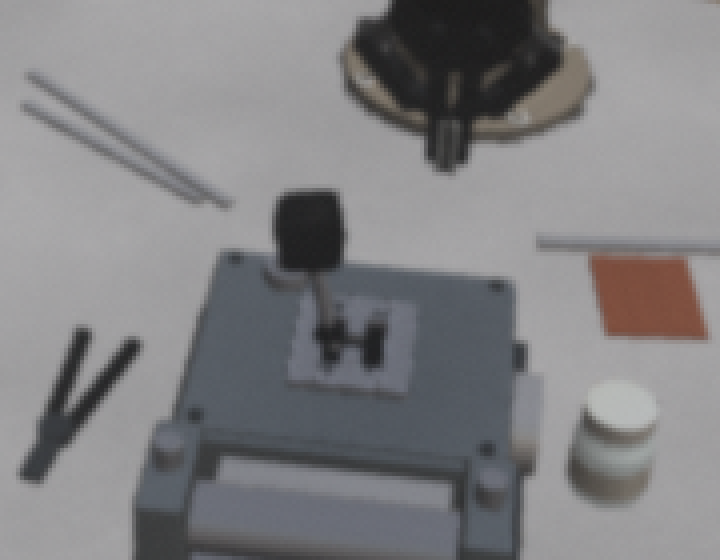

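The scene view shows the lever tilted to the right end of the channel, with the stem at the third and fourth slot junction at about (330,320). The ring is unmoved. Next is the forward push, after a quick depth check.

```bash
cat >> h.py <<'E'
def knob_s():
    im,d=camera("scene"); P=pts("scene",d)-O; q=np.stack([P@X,P@Y,P[...,2]],-1)
    m=(d>0)&(abs(q[...,0])<.09)&(abs(q[...,1])<.075)&(q[...,2]>.165)&(q[...,2]<.225); p=q[m]
    return im,np.round([len(p),*np.percentile(p,5,0),*np.percentile(p,95,0)],3)
E
python3 - <<'E'
from h import *
env.movel(W(-.075,.05,.32),velocity=.2)
print(knob_s()[1])
env.movel(W(-.075,-.033,.32),velocity=.2)
env.movel(W(-.075,-.033,.250),velocity=.12)
print(M(),env.get_state()["time"])
hit=env.movel(W(.018,-.033,.250),velocity=.05,stop_force=14)
s=env.get_state(); print(hit,M(),s["force"],s["time"])
env.dwell(.3)
env.movel(W(-.06,-.033,.250),velocity=.12); print(knob_s()[1]); env.movel(W(-.06,-.033,.34),velocity=.15)
im,k=knob_s(); print(k); cv2.imwrite("pics/s2.png",im[150:290,220:400].repeat(4,0).repeat(4,1))
print(M(),env.get_state()["time"])
E
```

```text
[ 3.33e+02 -1.20e-02 -5.30e-02  1.73e-01  2.30e-02 -1.50e-02  2.11e-01]
[-0.0745 -0.0325  0.2505] 9.85
False [ 0.0156 -0.0329  0.249 ] [-9.7401389  -1.89835279  1.57408411] 11.8583
[ 4.77e+02 -5.40e-02 -5.20e-02  1.72e-01  6.40e-02 -1.40e-02  2.20e-01]
[ 3.35e+02  2.90e-02 -5.30e-02  1.69e-01  6.40e-02 -1.40e-02  2.06e-01]
[-0.0606 -0.0331  0.3389] 13.8083
```

View pics/s2.png

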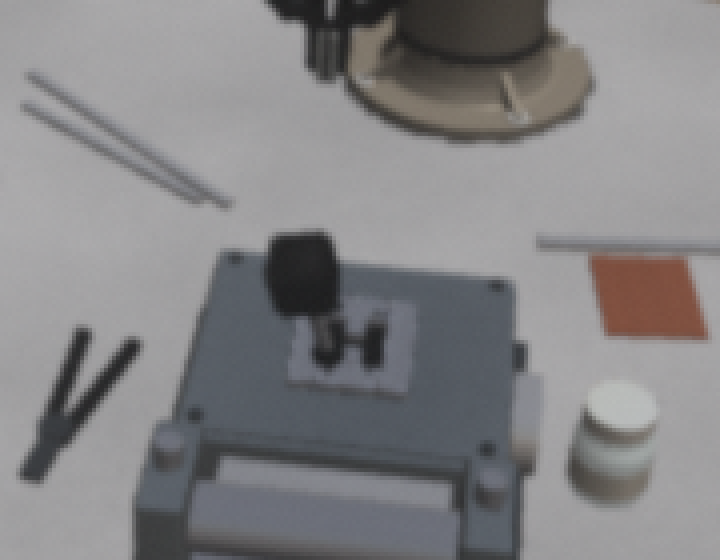

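The lever is forward in the right-hand slot, with the stem at about (325,345). The knob moved 41 mm and the force was rising at the end. I'll push once more, a little further, to be sure it is fully home, then clear and hand in.

```bash
python3 - <<'E'
from h import *
env.movel(W(-.06,-.033,.250),velocity=.12)
env.movel(W(.005,-.033,.250),velocity=.08)
hit=env.movel(W(.028,-.033,.250),velocity=.03,stop_force=20)
s=env.get_state(); print(hit,M(),s["force"],s["time"])
env.movel(W(-.06,-.033,.250),velocity=.12); env.movel(W(-.06,-.033,.36),velocity=.15)
im,k=knob_s(); print(k); im,d=camera("top"); 
d0=np.load("top.npy"); z0=np.load("top_p.npy")[...,2]; 
env.dwell(.5); print(M(),env.get_state()["force"],env.get_state()["time"])
if hit and k[4]>.058 and k[5]<-.008: job.job_done(); print("done")
E
```

```text
True [ 0.0203 -0.0329  0.2482] [-12.92961491  -3.69331196  18.85672156] 16.4083
[ 3.34e+02  3.00e-02 -5.30e-02  1.69e-01  6.40e-02 -1.30e-02  2.06e-01]
[-0.06  -0.033  0.36 ] [0.58531057 0.58798907 0.19651712] 18.7167
the job is handed in; nothing more can be done
done
```

The lever is fully forward in the third slot against the stop: a second push with the fingers closed moved it no further. The arm is clear, I saw no bystander move in the views I checked, and the job is handed in at about 19 s.

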